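# Reset the tripped breakers of the bench power box in order

## Task

The three round push-buttons on the grey power box on the bench are tripped breakers that have popped out. Reset them in order of size, the widest first, then the middle one, then the narrowest: press each lightly with a fingertip until it is fully home, and only then go on to the next. Do not press the square key beside them, and leave the tools and parts lying round the box where they are.

Things in the scene. Friction and masses are not known exactly. Their poses are not given: they have to be found in the camera images.
- panel: Grey power distribution box, fixed to the bench, 114 (x) x 304 (y) x 62 mm high; origin at the centre of its underside, x to its back, y along its length, z up. On its aluminium top, in a row along its y axis at -105, -35, +35 and +105 mm, stand four button modules in an order that changes from start to start: three round breakers and one square key. All four caps are black and start about equally high.
- wide_cap (a joint): Travel of the widest round breaker button, cap 38 mm in diameter. 0 = popped out (tripped), 0.010 = fully in, at its stop; starts at 0 to 0.0015. Home means more than 0.008. Slides straight down against about 3 N of friction and stays where it is left. Over 25 N damages it: press slowly. Reset first.
- middle_cap (a joint): Travel of the middle-sized round breaker button, cap 27 mm in diameter. 0 = popped out (tripped), 0.010 = fully in, at its stop; starts at 0 to 0.0015. Home means more than 0.008. Slides straight down against about 3 N of friction and stays where it is left. Over 25 N damages it: press slowly. Reset second, once the widest is home.
- narrow_cap (a joint): Travel of the narrowest round breaker button, cap 17 mm in diameter. 0 = popped out (tripped), 0.010 = fully in, at its stop; starts at 0 to 0.0015. Home means more than 0.008. Slides straight down against about 3 N of friction and stays where it is left. Over 25 N damages it: press slowly. Reset third, once the other two are home.
- square_cap (a joint): The square lamp-test key, 24 mm square, to be left alone. 0 = out, 0.010 = in; a spring (1.2 N at rest, 0.3 N per mm) pushes it back out. More than 0.002 counts as pressed.
- wide_top (a point): Centre of the flat top face of the widest round button; z up. 88 mm above the bench when fully out, 78 mm when fully in and released. The cap is cushioned on its plunger: while pressed it sinks 1 mm deeper for every 4 N (at most 5 mm), so press 1 to 3 mm beyond the travel. The steel bezel round it is at 70 mm, the 58 mm square base plate at 66 mm.
- middle_top (a point): Centre of the flat top face of the middle-sized round button; z up. 88 mm above the bench when fully out, 78 mm when fully in and released. The cap is cushioned on its plunger: while pressed it sinks 1 mm deeper for every 4 N (at most 5 mm), so press 1 to 3 mm beyond the travel. The steel bezel round it is at 70 mm, the 58 mm square base plate at 66 mm.
- narrow_top (a point): Centre of the flat top face of the narrowest round button; z up. 88 mm above the bench when fully out, 78 mm when fully in and released. The cap is cushioned on its plunger: while pressed it sinks 1 mm deeper for every 4 N (at most 5 mm), so press 1 to 3 mm beyond the travel. The steel bezel round it is at 70 mm, the 58 mm square base plate at 66 mm.
- square_top (a point): Centre of the flat top face of the square key, 88 mm above the bench.
- tape: Loose roll of black tape lying flat, 66 mm across, 19 mm high, in front of the box (its -x side); origin at the centre of its underside. Leave it.
- spanner: Loose combination spanner, 126 x 27 x 6 mm, lying behind the box (its +x side), its length along its own y axis; origin at the centre of its underside. Leave it.
- pliers: Loose pliers, 58 x 179 x 14 mm, lying beyond the left (+y) end of the box, length along their own y axis; origin at the centre of the underside. Leave them.
- gear: Loose small gear with a hub, 56 mm across, 28 mm high, lying beyond the right (-y) end of the box; origin at the centre of its underside. Leave it.

How it is judged:
By the outcome, as a careful person would: the job done as asked, in the order asked, and still so for the second after the job is handed in, with the robot touching nothing.
It also fails if it takes over 45 s, if anything falls off the work surface, if the arm or the gripper's body presses on something with over 40 N, if the wrist force passes 120 N, or if a joint passes its speed limit or range.

## Robot

A 7-joint arm with a two-finger parallel gripper is mounted at the origin on a cart in front of the work surface, level with it; the furniture and walls round the work are solid. World frame = base frame: x ahead of the robot, y to its left, z up, the work surface at z = 0. Lengths are in m, angles in degrees, forces in N, time in s.
With the tool pointing down it reaches from about 0.35 to 0.775 m from the base axis. Payload 3.1 kg.
Tool frame: the origin (TCP) lies on the centre line of the jaws, within the pads' length; the fingertips stand 17 mm ahead of it and the grasp point (between the pads) lies 2 mm behind it (robot.tip_reach is the distance from the TCP to the fingertips, in m); z points along the fingers, y is the direction in which the jaws open and shut (so a half turn about z gives the same grasp; the last joint's range is limited). The gripper opens to 85 mm and grips with 20 to 120 N. Pads are 22 mm wide; open, the fingers measure 114 mm over their backs; the gripper's body (76 mm by 85 mm) begins 54 mm behind the grasp point. The pads swing forward as they close: fully open they stand 13 mm farther back than shut.
Start: joints at [-77.332, 17.813, 0.802, 86.603, -0.252, 75.585, -1.558], TCP at [0.143, 0.531, 0.248] pointing down, gripper open.
Joint ranges: [-154.91, 154.91], [-16.99, 109.72], [-72.82, 74.43], [7.12, 147.25], [-82.49, 262.49], [11.32, 116.49], [-174.64, 174.64]. Speed limits (degrees/s): [159.86, 159.86, 180, 180, 180, 180, 180].

## Interface

Orientations are given as [roll, pitch, yaw] about the fixed x, y, z axes, in that order (R = Rz(yaw) Ry(pitch) Rx(roll)).
In Python, from station import robot, fingers, vision, workorder, recognise gives the robot as it stands. Calls block until the motion is done:
- robot.move_to(position, orientation): joint-space move of the TCP to a pose.
- robot.line_to(position, orientation=None, velocity=0.15, f_stop=None): straight line of the TCP; orientation=None keeps the orientation; velocity is the mean speed in m/s. With f_stop (N) it stops when the force on the tool has changed by that much, and returns True; else False.
- robot.move_j(angles): joint-space move.
- fingers.gripper_to(opening, force=None): opening from 0.0 (shut) to 1.0 (fully open); force is the grip in N (None keeps the last); returns when the fingers have stopped.
- robot.pause(seconds).
- robot.inverse_kinematics(position, orientation): joint angles nearest the present ones, or None.
- vision.grab_frame(name): name is "scene" or "top"; returns the picture (400x640x3 uint8, red, green, blue); there is no depth.
- vision.calibration(name): a dict with "mtx" (3x3 intrinsics, pixels), "k1" (the pictures are not rectified: a ray, as slopes to the right and down, at radius r is drawn at 1 + k1 r^2 times it, then the intrinsics apply), "extrinsics" (4x4, takes a point from world to camera coordinates). Camera axes: x right, y up, looking along -z (the intrinsics and any distortion apply to the point x, -y, -z); pixel columns grow to the right and rows downward; lengths in m; the calibration is good to about 2 mm. A picture is of the moment at which its call begins. calibration takes no time and is no camera call.
A pose or a line that the arm cannot do raises robot.PlanningError and nothing moves.
- workorder.close_job(): hands the job in, once; it reports no verdict.
Trained networks look in the newest picture that a camera, given by its name, has taken for a name from the list of things; names that differ only in an ending like _2 or _b are one class to them, and where a whole thing is asked for, a point or a joint stands for the part that bears it (a point fixed in the world has none). Each returns a list of dicts, best first, with "p" (0 to 1); they miss things now and then, are a little off and sometimes report something else, mostly with a low value. They report only what shows in the picture. A call takes as long as a camera call.
- recognise(label, camera): "rect" ([centre column, centre row, width, height] in pixels, round what is visible of it).
Readings, each from a call of its own:
- robot.current_time_s(): time.
- robot.current_joint_positions(): joint angles.
- robot.current_dq(): joint speeds.
- robot.current_joint_torque(): joint torques, N m.
- robot.current_tool_pos(): TCP position.
- robot.current_eef_rot(): TCP orientation.
- robot.current_contact_force(): force on the tool from outside, world axes, zero at the start.
- robot.current_torque(): the same for the moment, N m.
- robot.current_finger_gap(): opening from 0.0 (shut) to 1.0 (fully open).
Only numpy, scipy, OpenCV 4.12 (cv2) and the standard library are available. Lean on these libraries where they do the work, as an engineer would, in place of code of your own. Each camera call takes 0.05 s, during which the arm holds its last target.

## Working session

There is one attempt and no reset: what is moved stays moved. The work goes in short steps, each a Python script; the robot and the scene stay as the last script left them, time stands still between calls to the robot, and variables do not carry over. Pictures are saved under pics/ and viewed, and the job is handed in when it is done.

```bash
mkdir -p pics; ls; python3 - <<'E'
from station import robot, fingers, vision, workorder, recognise
import cv2
for c in ("scene","top"):
    im=vision.grab_frame(c); cv2.imwrite(f"pics/{c}0.png",im[:,:,::-1])
    k=vision.calibration(c); print(c,k)
    for n in ("wide_cap","middle_cap","narrow_cap","square_cap","panel"):
        print(n,[(round(d["p"],2),[round(float(v),1) for v in d["rect"]]) for d in recognise(n,c)][:4])
print(robot.current_time_s())
E
```

```text
pics
scene {'mtx': array([[421.38083866,   0.        , 318.52239434],
       [  0.        , 421.38083866, 199.23716987],
       [  0.        ,   0.        ,   1.        ]]), 'k1': -0.10570366935500496, 'extrinsics': array([[ 6.53137323e-01, -7.57238832e-01, -9.94289384e-04,
        -2.75665794e-01],
       [ 3.94377024e-01,  3.39038492e-01,  8.54119233e-01,
        -2.80765072e-01],
       [-6.46435148e-01, -5.58249274e-01,  5.20076290e-01,
        -9.39247078e-01],
       [ 0.00000000e+00,  0.00000000e+00,  0.00000000e+00,
         1.00000000e+00]])}
wide_cap []
middle_cap [(0.61, [333.8, 217.5, 95.2, 65.8]), (0.38, [306.0, 190.3, 6.8, 3.8])]
narrow_cap []
square_cap [(0.7, [387.2, 253.8, 19.4, 16.0]), (0.47, [339.9, 209.0, 8.8, 9.8])]
panel [(0.9, [333.3, 218.7, 94.8, 68.4])]
top {'mtx': array([[380.11949991,   0.        , 317.52765285],
       [  0.        , 380.11949991, 206.02341451],
       [  0.        ,   0.        ,   1.        ]]), 'k1': -0.036245603448699044, 'extrinsics': array([[ 0.01562861, -0.9996766 ,  0.02006111,  0.03811877],
       [ 0.99604008,  0.01732169,  0.0872016 , -0.49495142],
       [-0.0875209 ,  0.01861883,  0.99598867, -0.940571  ],
       [ 0.        ,  0.        ,  0.        ,  1.        ]])}
wide_cap [(0.74, [372.2, 210.6, 18.2, 13.9]), (0.58, [374.9, 208.2, 14.5, 15.4])]
middle_cap [(0.49, [287.8, 196.6, 18.5, 14.6])]
narrow_cap []
square_cap [(0.64, [343.1, 204.9, 16.8, 15.9])]
panel [(0.85, [327.8, 204.9, 130.2, 54.6])]
0.6
```

```bash
python3 - <<'E'
import cv2
a=cv2.imread("pics/top0.png"); b=cv2.imread("pics/scene0.png")
cv2.imwrite("pics/top_crop.png",cv2.resize(a[160:250,250:410],None,fx=5,fy=5,interpolation=cv2.INTER_CUBIC))
cv2.imwrite("pics/scene_crop.png",cv2.resize(b[170:270,270:430],None,fx=5,fy=5,interpolation=cv2.INTER_CUBIC))
E
```

```text
(no output)
```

View pics/top_crop.png

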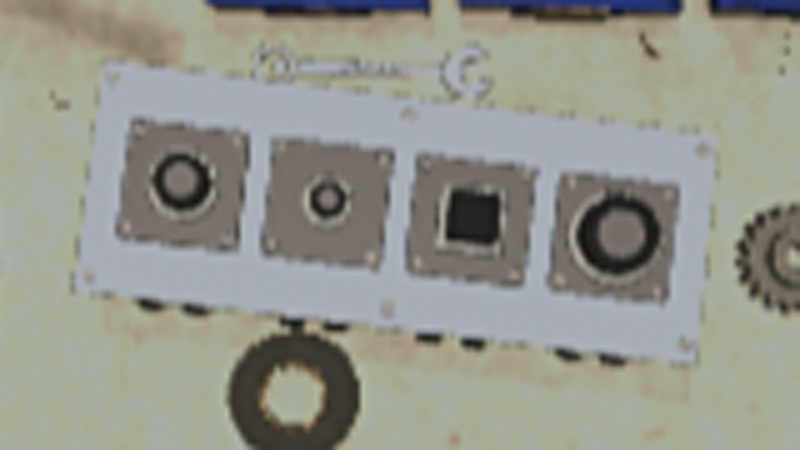

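View pics/scene_crop.png

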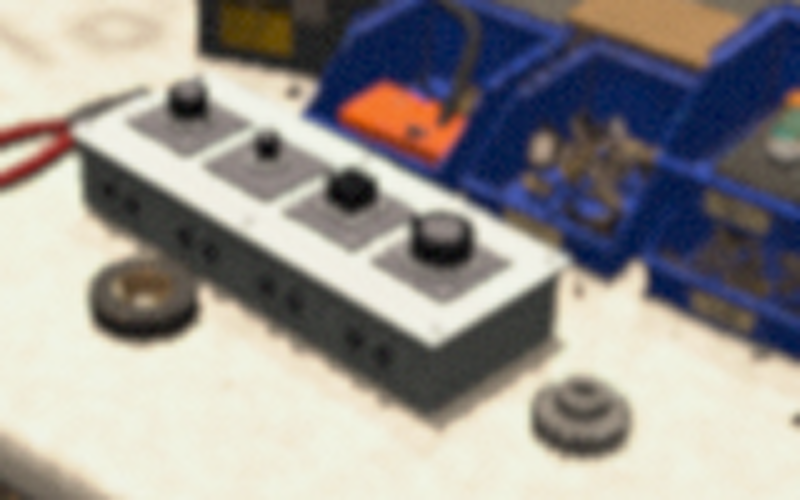

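View pics/top0.png

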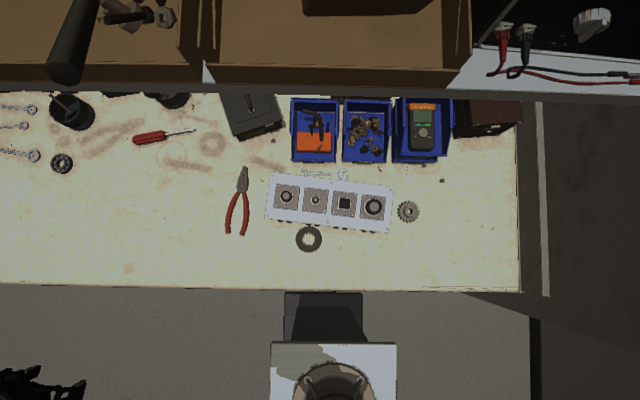

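The top view shows, left (+y) to right: middle at pixel (286.5, 196), narrow at (315.5, 200), the square key at (344.5, 203) and wide at (374, 207). The scene view agrees with this order. The networks missed the narrow cap, and one "middle" hit in the scene view is really the whole box. I'll fit the panel pose using both cameras.

```bash
cat > h.py <<'E'
import numpy as np, cv2
from station import vision
def proj(P,c):
    k=vision.calibration(c); E=k["extrinsics"]; P=np.atleast_2d(P)
    q=P@E[:3,:3].T+E[:3,3]; s=np.c_[q[:,0],-q[:,1]]/(-q[:,2:3])
    s=s*(1+k["k1"]*(s**2).sum(1,keepdims=True)); M=k["mtx"]
    return s@M[:2,:2].T+M[:2,2]
def panel(x,y,a,L):
    c,s=np.cos(a),np.sin(a); L=np.array(L,float)
    return np.c_[x+c*L[:,0]-s*L[:,1], y+s*L[:,0]+c*L[:,1], L[:,2]]
E
python3 - <<'E'
from h import *
from scipy.optimize import least_squares
cor=[[.057,.152,.062],[.057,-.152,.062],[-.057,-.152,.062],[-.057,.152,.062]]
caps=[[0,.105,.0875],[0,.035,.0875],[0,-.035,.0875],[0,-.105,.0875]]
f=lambda l,o:(np.array(l)+.5)/5-.5+o
top=f([(107,62),(718,135),(693,363),(77,292),(183,182),(328,200),(473,217),(619,233)],(250,160))
sc=f([(195,78),(570,262),(435,345),(75,130),(187,88),(266,136),(352,180),(442,229)],(270,170))
def r(p,w):
    P=panel(*p[:3],cor+caps); o=[]
    if 't' in w:o.append(proj(P,"top")-top)
    if 's' in w:o.append(proj(P,"scene")-sc)
    return np.concatenate(o).ravel()
for w in ('t','s','ts'):
    s=least_squares(r,[.5,0,-.1],args=(w,),loss='soft_l1'); print(w,s.x[:2],np.degrees(s.x[2]))
    print(r(s.x,w).reshape(-1,2).round(1).tolist())
    print(panel(*s.x,caps).round(4).tolist())
P=panel(*s.x,caps)
a=cv2.resize(cv2.imread("pics/top0.png")[160:250,250:410],None,fx=5,fy=5,interpolation=cv2.INTER_CUBIC)
for c in (cor,caps):
  for u in proj(panel(*s.x,c),"top"): 
    u=((u-(250,160)+.5)*5-.5).round().astype(int); cv2.drawMarker(a,tuple(int(v) for v in u),(0,0,255),0,16,1)
b=cv2.resize(cv2.imread("pics/scene0.png")[170:270,270:430],None,fx=5,fy=5,interpolation=cv2.INTER_CUBIC)
for c in (cor,caps):
  for u in proj(panel(*s.x,c),"scene"): 
    u=((u-(270,170)+.5)*5-.5).round().astype(int); cv2.drawMarker(b,tuple(int(v) for v in u),(0,0,255),0,16,1)
cv2.imwrite("pics/fit.png",cv2.resize(np.vstack([a,b]),None,fx=.6,fy=.6,interpolation=cv2.INTER_AREA))
E
```

```text
t [0.50055477 0.01853281] -5.730460802963387
[[-0.9, -0.2], [0.4, -0.2], [0.8, 0.6], [-0.9, 0.2], [-0.5, -0.1], [-0.0, -0.2], [0.4, -0.1], [0.6, 0.1]]
[[0.511, 0.123, 0.0875], [0.504, 0.0534, 0.0875], [0.4971, -0.0163, 0.0875], [0.4901, -0.0859, 0.0875]]
s [0.49653275 0.01565829] -5.609569317971189
[[1.6, -1.7], [0.2, -0.1], [-0.0, 0.2], [-1.6, 0.4], [-0.2, 0.7], [-0.0, -0.4], [-0.2, -0.0], [0.2, -0.0]]
[[0.5068, 0.1202, 0.0875], [0.5, 0.0505, 0.0875], [0.4931, -0.0192, 0.0875], [0.4863, -0.0888, 0.0875]]
ts [0.50000335 0.01805408] -5.7344480576138865
[[-0.7, 0.0], [0.6, 0.0], [1.0, 0.8], [-0.7, 0.4], [-0.3, 0.2], [0.2, 0.0], [0.6, 0.1], [0.8, 0.3], [1.9, -2.3], [0.2, -0.9], [-0.1, -0.7], [-1.3, -0.4], [0.1, 0.0], [0.1, -1.1], [-0.1, -0.8], [0.2, -0.8]]
[[0.5105, 0.1225, 0.0875], [0.5035, 0.0529, 0.0875], [0.4965, -0.0168, 0.0875], [0.4895, -0.0864, 0.0875]]
```

View pics/fit.png

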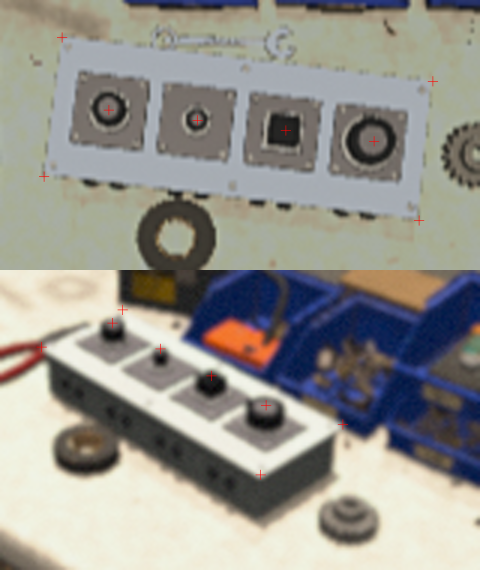

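The fit agrees with the caps in the picture to within about 2–3 mm, and the spacings are right. Next I'll shut the fingers and go above the wide cap.

```bash
cat > press.py <<'E'
from station import robot, fingers, vision
import sys,cv2
def press(xy):
    tr=robot.tip_reach
    z=lambda t:t+tr
    ori=[180,0,YAW]
    p=[*xy]
    robot.line_to([*p,z(.094)],velocity=.1)
    f0=robot.current_contact_force()
    s=robot.line_to([*p,z(.0752)],velocity=.012,f_stop=11)
    q=robot.current_tool_pos(); f=robot.current_contact_force()
    print("stop",s,"tip z",round(q[2]-tr,4),"xy",[round(float(v),4) for v in q[:2]],"F",[round(float(b-a),1) for a,b in zip(f0,f)],"t",robot.current_time_s())
    robot.pause(.2); print("F",round(float(robot.current_contact_force()[2]-f0[2]),1))
    robot.line_to([*p,z(.125)],velocity=.1)
YAW=-5.7
E
python3 - <<'E'
from press import *
print(robot.tip_reach,robot.current_eef_rot())
fingers.gripper_to(0.0)
for y in (0,-90,90,174):
    j=robot.inverse_kinematics([.490,-.085,.17],[180,0,y-5.7]); print(y,None if j is None else [round(float(v)) for v in j])
y=robot.current_eef_rot()[2]
robot.move_to([.490,-.085,.17],[180,0,-5.7])
print(robot.current_tool_pos(),robot.current_finger_gap(),robot.current_time_s())
for c in("scene","top"):
    im=vision.grab_frame(c); cv2.imwrite(f"pics/{c}1.png",cv2.resize(im[120:270,230:430] if c=="top" else im[100:300,230:480],None,fx=3,fy=3)[:,:,::-1])
E
```

```text
0.017 [1.79998213e+02 1.73647125e-03 1.64944996e+02]
0 [-37, 22, 58, 103, -21, 66, -68]
-90 [-41, 25, 65, 103, -25, 67, -154]
90 [-37, 22, 58, 103, -21, 66, 22]
174 [-35, 22, 56, 103, -19, 66, 105]
[ 0.49039309 -0.08362161  0.16985684] -0.0003402138698737269 3.8917
```

View pics/scene1.png

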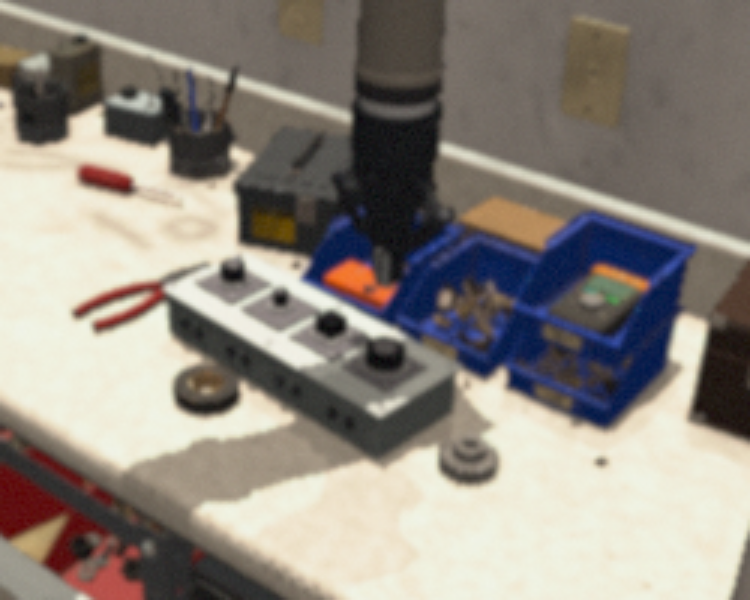

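The shut fingertip is at about crop pixel (385, 285), straight above the wide cap at (385, 350), and the path is clear. I'll press the wide cap.

```bash
python3 - <<'E'
from press import *
press([.490,-.085])
robot.line_to([.490,-.085,.19])
im=vision.grab_frame("scene"); cv2.imwrite("pics/scene2.png",cv2.resize(im[170:270,270:430],None,fx=5,fy=5,interpolation=2)[:,:,::-1])
E
```

```text
stop False tip z 0.0759 xy [0.49, -0.085] F [-1.3, 0.1, 7.9] t 6.45
F 7.9
```

View pics/scene2.png

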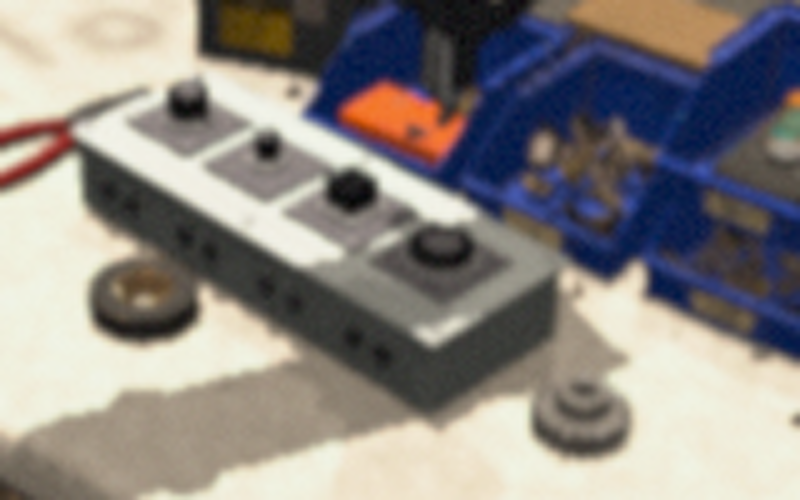

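The wide cap is home. The force was 7.9 N with the tip at 75.9 mm, so 2 mm of cushion puts the cap top at 78 mm, and it now sits visibly lower (crop row 229→240). Middle is next.

```bash
python3 - <<'E'
from press import *
robot.line_to([.511,.122,.16],velocity=.2)
press([.511,.122])
robot.line_to([.504,.0533,.17],velocity=.15)
im=vision.grab_frame("scene"); cv2.imwrite("pics/scene3.png",cv2.resize(im[150:270,270:430],None,fx=5,fy=5,interpolation=2)[:,:,::-1])
E
```

```text
stop False tip z 0.076 xy [0.5111, 0.122] F [-3.3, 0.8, 8.3] t 11.375
F 8.1
```

View pics/scene3.png

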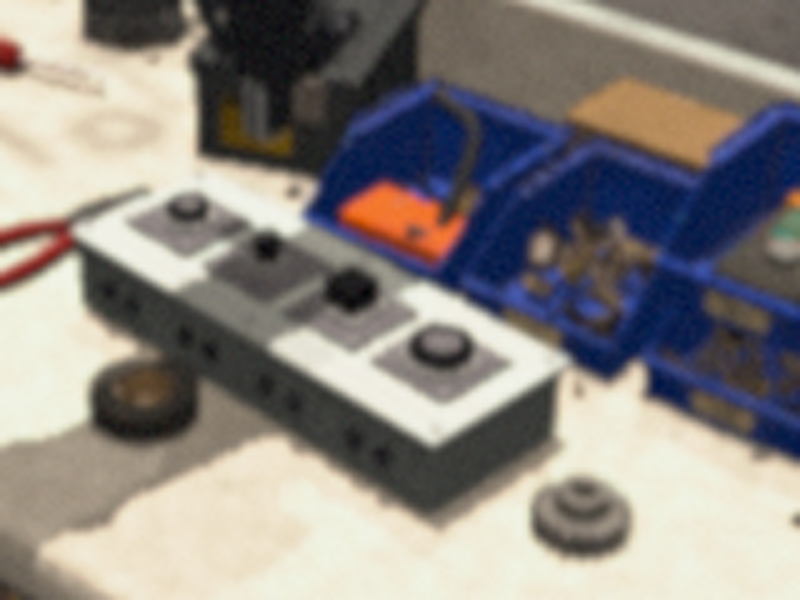

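The middle cap (187, 207) and wide cap (442, 345) are both visibly down, and the force of 8.1 N again matches the stop. The fingertip at (262, 110) is above the narrow cap at (266, 240).

```bash
python3 - <<'E'
from press import *
press([.504,.0533])
robot.line_to([.504,.0533,.25],velocity=.2)
ims=[]
im=vision.grab_frame("scene"); a=cv2.resize(im[160:270,270:430],None,fx=3.5,fy=3.5,interpolation=2)
cv2.imwrite("pics/scene4.png",a[:,:,::-1])
print(robot.current_time_s(),robot.current_contact_force())
E
```

```text
stop False tip z 0.076 xy [0.5041, 0.0533] F [-4.0, 0.2, 8.2] t 15.3833
F 7.4
16.975 [-0.25686351 -0.7437056  -0.33441752]
```

View pics/scene4.png

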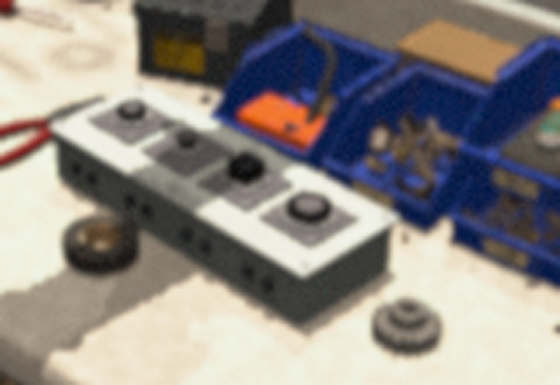

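All three round caps are down: middle (131, 108), narrow (187, 139) and wide (309, 206). The square key at (245, 166) still stands up, and the tape, gear and pliers haven't moved. I'll hand it in.

```bash
python3 -c "
from station import *
from station import workorder
print(workorder.close_job())"
```

```text
the job is handed in; nothing more can be done
None
```

I reset the three breakers in the order asked (wide, middle, narrow) with the shut fingertips and handed the job in. It took about 17 s of robot time.

- **Caps home:** each press ended at a tip height of about 76 mm with 7.4–8.3 N vertically, well below 25 N. That is about 2 mm of cushion beyond the 78 mm stop, so each cap was at its full travel. The last picture shows all three caps down.
- **Left alone:** in that picture the square key still stands out, and the tape, gear and pliers are where they were. The arm had lifted clear to 0.25 m. I did not re-check the spanner; it was hidden behind the box in that view and I never went near it.
- **Disagreements:**
  - The networks missed the narrow cap in both views and the wide cap in the scene view. In the scene view they also labelled the whole box as the middle cap.
  - I took the cap positions from my own fit of the panel. The two cameras differed by 3–5 mm, so I used the top view, and the caps are large enough to allow for that.
  - Small sideways forces of 1–4 N appeared during the presses.

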